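# Click the last cup hinge home

## Task

A cupboard door and its cabinet side lie flat on the bench, joined by three concealed cup hinges; two hinge arms are clipped down on their mounting plates and one still stands up at its rear end. With the fingertips, gently press the raised arm down until it is fully home on its plate like the other two, then take the hand away. Pick nothing up, and do not touch the other hinges or disturb the catch, knob, boring bit and template lying on the panels.

Things in the scene. Friction and masses are not known exactly. Their poses are not given: they have to be found in the camera images.
- panels: The two flat panels, fixed, lying side by side on the bench, each 18 mm thick: a grey cabinet side (300 mm by 720 mm) towards the robot and an oak door (296 mm by 715 mm) beyond it. Origin: on the bench, in the middle of the joint between them; x points across the joint to the door, y along the joint, z up. The three hinges stand across the joint, one at its middle and one 260 mm to either side.
- hinge_loose: The nickel cup hinge that is not yet clipped: a 35 mm cup with a 58 mm wide flange let into the door, a cross-shaped mounting plate (54 mm wide) screwed to the cabinet side, and the arm joining them. Origin: on the top of the panels (18 mm above the bench), on the joint line; x points to the door, as for the panels. Any of the three places can be its own. The cup and plate are fixed.
- loose_arm (a joint): Lift of the unclipped arm, rad: 0 is fully home (rigid stop), 0.36 to 0.50 at the start. A steel channel 19 mm wide, its top reaching when home from the joint line to 60 mm before it, towards the robot; it turns about a level axis along the hinge's y, 6 mm beyond the joint line, 8 mm above the panels. Stiff (2 to 4 N at its rear end moves it), no spring, stays where it is left.
- press_spot (a point): The spot to press: on the top face of the unclipped arm, in the middle of its width, 11 mm short of its rear end and 55 mm from its turning axis. It moves with the arm; its x axis runs along the arm to the door, its z axis is the arm's top face outward. With the arm home this spot is 17 mm above the panels, 35 mm above the bench.
- hinge_set1: A cup hinge of the same kind, already clipped; its arm lies home, with its top 17 mm above the panels. Origin and axes as for hinge_loose. Fixed. Not to be touched.
- hinge_set2: The other clipped hinge, just like hinge_set1. Not to be touched.
- catch: Chrome magnetic catch, a loose bar 46 mm by 15 mm and 13 mm high with a screw ear at each end, 64 mm long over the ears. Origin: centre of its underside, x along its length. To be left alone.
- knob: White porcelain cupboard knob, loose, standing on its foot, 35 mm across and 34 mm high. Origin: centre of its underside. To be left alone.
- bit: Steel hinge-boring bit, loose, standing on its 35 mm cutting head with the 10 mm shank up, 57 mm high. Origin: centre of its underside. To be left alone.
- template: Blue plastic hinge-positioning template, loose, a flat plate 70 mm (x) by 115 mm (y) and 6 mm thick with three holes, and a 16 mm high fence along its -x edge. Origin: centre of the plate's underside. Lies on the door. To be left alone.

How it is judged:
On the way, in this order (a step that is already met when the one before it is completed fails the run):
1. the fingertips rest on the raised arm (contact force between the fingers and hinge_loose above 0.5 N and value of joint loose_arm above 0.1 rad), for 0.03 s.
2. the arm is pressed fully home on its plate (value of joint loose_arm below 0.04 rad), for 0.2 s.
At the end, for the whole second after the job is handed in: The raised arm lies home on its plate (within 0.04 rad, under 3 mm at its rear end) with the fingers off it, and the catch, knob, bit and template rest within 5 mm of where they were (value of joint loose_arm below 0.04 rad and contact force between the fingers and hinge_loose below 0.1 N and distance of each of catch, knob, bit, template from where it was at the start of the episode below 0.005 m and linear speed of each of catch, knob, bit, template below 0.01 m/s); the robot touches nothing.
It fails at once if one of the clipped hinges is touched (over 0.5 N) (contact force between any of the fingers, the arm and hinge_set1 above 0.5 N or contact force between any of the fingers, the arm and hinge_set2 above 0.5 N).
It fails at once if the catch, knob, bit or template is moved over 5 mm or lifted (distance of any of catch, knob, bit, template from where it was at the start of the episode above 0.005 m).
It fails at once if the arm is pressed roughly (over 40 N) (contact force between the fingers and hinge_loose above 40 N).
It fails at once if the arm is lifted or folded up instead of pressed down (value of joint loose_arm above 0.6 rad).
It also fails if it takes over 32 s, if anything falls off the work surface, if the arm or the gripper's body presses on something with over 40 N, if the wrist force passes 120 N, or if a joint passes its speed limit or range.

## Robot

A 7-joint arm with a two-finger parallel gripper is mounted at the origin on the work surface. World frame = base frame: x ahead of the robot, y to its left, z up, the work surface at z = 0. Lengths are in m, angles in rad, forces in N, time in s.
With the tool pointing down it reaches from about 0.375 to 0.925 m from the base axis. Payload 3.1 kg.
Tool frame: the origin (TCP) lies between the finger pads; the fingertips stand robot.nose_length ahead of it and the grasp point (between the pads) is the TCP (robot.nose_length is the distance from the TCP to the fingertips, in m); z points along the fingers, y is the line along which they close (so a half turn about z gives the same grasp; the last joint's range is limited). The gripper opens to 85 mm and grips with 20 to 120 N. Pads are 22 mm wide; open, the fingers measure 114 mm over their backs; the gripper's body (76 mm by 85 mm) begins 54 mm behind the grasp point. The pads swing forward as they close: fully open they stand 13 mm farther back than shut.
Start: joints at [-1.377, 0.383, 0.044, 1.598, -0.018, 1.161, -0.05], TCP at [0.187, 0.623, 0.25] pointing down, gripper open.
Joint ranges: [-2.61, 2.61], [-0.41, 2.15], [-1.48, 1.57], [0, 2.5], [-1.57, 4.71], [0.05, 1.97], [-2.85, 2.85]. Speed limits (rad/s): [2.79, 2.79, 3.14, 3.14, 3.14, 3.14, 3.14].

## Interface

Orientations are given as a rotation vector (axis times angle).
In Python, from bench import robot, capture gives the robot as it stands.
- The arm moves only by the tool drive_tool, never from a script. Its argument "rows" is a list of rows, each a list of 7 numbers: the shift along the tool's x, y, z in m, then the turn, a rotation vector about the tool's x, y, z in degrees, then the finger opening in m, from 0 to 0.0854. A call has 1 to 8 rows; each row shifts and turns the commanded pose from where the row before left it, along the tool's axes as they then stand; what a row does not reach is not made up. A row lasts 1/8 s, in which the tool goes at most 62.5 mm and 10.7 degrees, less where a joint would pass 70% of its speed; a pose out of reach is approached as far as the arm can. A call is refused whole if a number of a shift passes 0.0625 or a number of a turn 10.7, either way. A call with a gripper value outside its range is refused whole. The fingers move at their own pace and stop on an object; the grip force is fixed at half the most. Time passes only in rows, so rows that do not move let the fingers close. It gives the time, the measured TCP pose, the force and the opening at its end, in the units of the state.
- robot.state(): the state, without advancing time (a new reading comes with each control period).
- capture(name): name is "scene" or "top" or "wrist"; returns a dict with "pixels" (384x512x3 uint8, red, green, blue), "z_map" (384x512 float32, m along the optical axis (not along the pixel's ray), 0 where there is no reading), "fx", "fy", "cx", "cy" (pixels), "R" (3x3) and "t" (3): a world point X has camera coordinates R X + t. Camera axes: x right, y down, z forward; pixel columns grow to the right and rows downward; lengths in m; the calibration is good to about 2 mm. A picture is of the moment at which its call begins.
- robot.hand_in(): hands the job in, once; it reports no verdict.
The state is a dict: "time_s": time; "joint_positions": joint angles; "qd": joint speeds; "effort": joint torques, N m; "ee_pos": TCP position; "tool_rot": TCP orientation; "contact_force": force on the tool from outside, world axes, zero at the start; "ft_torque": the same for the moment, N m; "finger_gap": finger opening in m.
Only numpy, scipy, OpenCV 4.12 (cv2) and the standard library are available. Lean on these libraries where they do the work, as an engineer would, in place of code of your own. Each camera call takes 0.05 s, during which the arm holds its last target. There are 200 camera calls.

## Working session

There is one attempt and no reset: what is moved stays moved. The work goes in short steps, Python scripts to look and compute and a tool call to move; the robot and the scene stay as the last step left them, time stands still between calls to the robot, and variables do not carry over. Pictures are saved under pics/ and viewed, on a budget of 10 in all, crops included, one or two more only if the job needs it, and the job is handed in when it is done.

Besides the shell and the picture viewer there is one more tool, called after "Emit:" by a JSON object that holds its "method" and its "body". drive_tool: Moves the arm, as the interface text tells. Its arguments: {"type":"object","properties":{"rows":{"type":"array"}},"required":["rows"]}

```bash
mkdir -p pics; cat > h.py <<'E'
import numpy as np, cv2
from bench import robot, capture
def pts(c):
    z=c["z_map"].astype(float); v,u=np.mgrid[0:384,0:512]
    P=np.stack([(u-c["cx"])/c["fx"]*z,(v-c["cy"])/c["fy"]*z,z],-1)
    W=(P-np.array(c["t"]))@np.array(c["R"]); W[z==0]=np.nan
    return W
def save(c,n): cv2.imwrite("pics/"+n,c["pixels"][:,:,::-1])
E
python3 - <<'E'
from h import *
for n in("top","scene"):
    c=capture(n); save(c,n+"1.png"); np.save(n+".npy",pts(c))
    print(n,c["fx"],c["cx"],c["cy"],np.round(c["R"],3).tolist(),c["t"])
s=robot.state();print(s, robot.nose_length)
E
```

```text
top 350.1206438259784 255.48683067804996 192.76494694511558 [[-0.176, -0.984, 0.003], [-0.965, 0.172, -0.199], [0.195, -0.038, -0.98]] [0.11907745 0.5937741  0.6185297 ]
scene 430.34946417237194 261.4895330296828 198.75802210837986 [[0.679, 0.734, -0.017], [0.517, -0.495, -0.698], [-0.521, 0.465, -0.716]] [-0.40991976 -0.25729833  1.21162201]
{'time_s': 0.1, 'joint_positions': array([-1.37678047,  0.38375669,  0.04384684,  1.59939936, -0.0178594 ,
        1.16120958, -0.04988745]), 'qd': array([ 0.00125347, -0.00053579,  0.00067879, -0.00380276, -0.00015042,
       -0.00015622,  0.0009869 ]), 'effort': array([ 2.99450781e-03, -4.34733868e+01,  1.02957152e+00, -2.50454324e+01,
        1.08658234e-02,  5.45932955e-03, -2.07750634e-05]), 'ee_pos': array([0.1867841 , 0.62174744, 0.24901882]), 'tool_rot': array([-0.45657736, -3.10805216,  0.00372877]), 'contact_force': array([0.31936296, 0.08539228, 0.13906165]), 'ft_torque': array([ 0.02729077, -0.04722408,  0.03897635]), 'finger_gap': 0.08516767898872862} 0.019
```

View pics/top1.png

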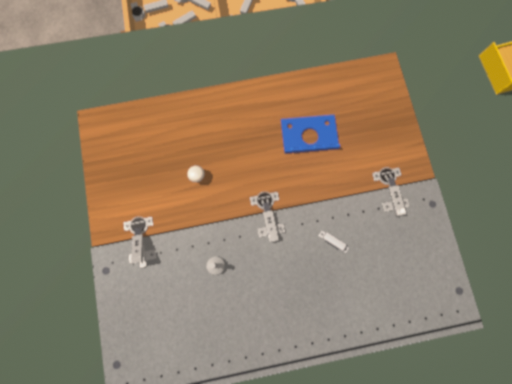

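View pics/scene1.png

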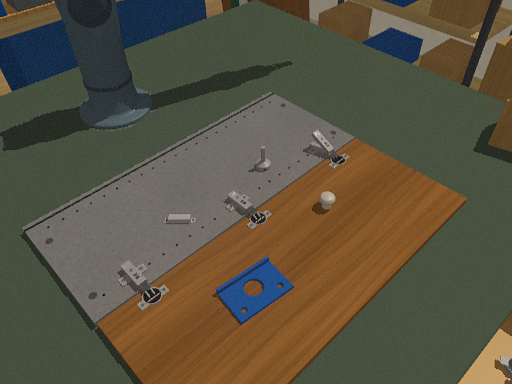

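The top view shows hinges at about (138,240), (268,217) and (392,192). In the scene view the one at (323,142) stands up, and it matches the left one in the top view. The bit at (216,265) is the nearest neighbour.

```bash
python3 - <<'E'
from h import *
W=np.load("top.npy")
np.set_printoptions(precision=4,suppress=True,linewidth=160)
print(np.isnan(W).mean())
print("z map x1000 rows 210..275 step3, cols 120..160 step2")
print((W[214:272:2,122:160:2,2]*1000).round())
for n,(u,v) in dict(cupL=(138,226),cupM=(265,200),cupR=(387,175),bit=(216,265),knob=(196,173)).items(): print(n,W[v,u])
# panel joint line: colour boundary brown/grey
im=cv2.imread("pics/top1.png");r=im[:,:,2].astype(int)-im[:,:,0]
J=[]
for u in list(range(160,240,8))+list(range(300,370,8)):
    col=r[150:260,u]; v=150+np.where(col>30)[0].max()
    J.append(W[v,u])
J=np.array(J);print(J[:,2].mean());p=np.polyfit(J[:,1],J[:,0],1);print("joint x=p*y+q",p,np.abs(np.polyval(p,J[:,1])-J[:,0]).max())
Ws=np.load("scene.npy");m=(Ws[:,:,2]>.022)&(Ws[:,:,2]<.08)
m[:125]=0;m[170:]=0;m[:,:305]=0;m[:,355:]=0
Q=Ws[m];print(len(Q));print(Q[np.argsort(-Q[:,2])][::4])
E
```

```text
0.004007975260416667
z map x1000 rows 210..275 step3, cols 120..160 step2
[[20. 18. 18. 18. 19. 19. 19. 17. 19. 17. 17. 20. 20. 18. 18. 18. 16. 20. 18.]
 [17. 21. 18. 17. 17. 18. 18. 17. 20. 18. 18. 19. 18. 18. 19. 17. 19. 16. 19.]
 [17. 18. 17. 19. 19. 19. 20. 22. 21. 20. 21. 21. 21. 20. 19. 19. 20. 17. 20.]
 [19. 18. 16. 17. 21. 19. 19. 17. 19. 22. 20. 21. 21. 22. 22. 19. 18. 15. 17.]
 [18. 20. 19. 21. 20. 21. 21. 21. 21. 19. 22. 21. 20. 21. 21. 21. 18. 18. 19.]
 [17. 21. 22. 22. 20. 22. 21. 22. 23. 22. 21. 22. 21. 21. 19. 20. 20. 18. 19.]
 [19. 22. 19. 19. 18. 21. 19. 21. 23. 23. 20. 20. 21. 18. 18. 20. 17. 19. 17.]
 [17. 19. 18. 20. 20. 21. 20. 29. 29. 28. 20. 24. 21. 17. 17. 18. 20. 18. 16.]
 [18. 18. 19. 17. 18. 21. 19. 29. 29. 30. 22. 20. 17. 17. 17. 17. 20. 19. 18.]
 [16. 19. 18. 19. 20. 20. 21. 32. 31. 31. 21. 17. 19. 18. 18. 18. 19. 17. 18.]
 [16. 20. 20. 16. 19. 19. 34. 35. 35. 39. 19. 18. 18. 18. 16. 10.  8.  1. 17.]
 [17. 19. 19. 18. 20. 39. 38. 39. 38. 38. 34.  5. -0. 20. 17. 17. 17. 19. 17.]
 [20. 16. 18. 19. 18. 38. 43. 40. 40. 41. 36. 18. 19. 19. 18. 19. 20. 18. 17.]
[... 2831 characters left out ...]
36]
 [0.5756 0.251  0.0329]
 [0.5695 0.2512 0.0322]
 [0.5785 0.2515 0.0314]
 [0.5828 0.2573 0.0306]
 [0.5699 0.2511 0.0294]
 [0.5783 0.2557 0.0288]
 [0.5786 0.2518 0.0282]
 [0.5153 0.2521 0.0276]
 [0.5279 0.2563 0.0263]
 [0.5499 0.2531 0.0256]
 [0.5774 0.2501 0.0255]
 [0.5286 0.2591 0.0252]
 [0.5393 0.2545 0.0247]
 [0.5138 0.2505 0.0246]
 [0.5365 0.2577 0.0244]
 [0.5238 0.2503 0.0243]
 [0.5271 0.2538 0.0242]
 [0.5074 0.2503 0.0241]
 [0.521  0.2534 0.024 ]
 [0.5216 0.2599 0.0238]
 [0.5163 0.255  0.0235]
 [0.5356 0.2481 0.0231]
 [0.5976 0.2341 0.023 ]
 [0.5296 0.2264 0.0227]
 [0.5435 0.2572 0.0226]
 [0.5216 0.2457 0.0225]
 [0.5087 0.2491 0.0224]
 [0.5458 0.2547 0.0223]
 [0.5846 0.2423 0.0222]]
```

Emit:
{"method": "drive_tool", "body": {"rows": [[-0.053,-0.032,0,0,0,0,0],[-0.053,-0.032,0,0,0,0,0],[-0.053,-0.032,0,0,0,0,0],[-0.053,-0.032,0,0,0,0,0],[-0.053,-0.032,0,0,0,0,0],[-0.053,-0.032,0,0,0,0,0],[-0.053,-0.032,0,0,0,0,0],[-0.053,-0.032,0,0,0,0,0]]}}

```text
time_s: 1.1
ee_pos: [0.5201, 0.2537, 0.2499]
tool_rot: [-0.456, -3.108, 0.0]
contact_force: [-0.3, 0.8, -0.3]
finger_gap: -0.0001
```

Emit:
{"method": "drive_tool", "body": {"rows": [[0,0,0.04,0,0,-9,0],[0,0,0.04,0,0,-9,0],[0,0,0,0,0,0,0],[0,0,0,0,0,0,0]]}}

```text
time_s: 1.6
ee_pos: [0.5199, 0.2558, 0.1713]
tool_rot: [-0.032, 3.14, 0.001]
contact_force: [0.1, -0.0, 0.4]
finger_gap: 0.0003
```

```bash
python3 - <<'E'
from h import *
np.set_printoptions(precision=4,suppress=True)
c=capture("scene");W=pts(c)
im=c["pixels"][50:200,240:400];cv2.imwrite("pics/near.png",cv2.resize(im[:,:,::-1],None,fx=4,fy=4))
m=(abs(W[:,:,0]-.52)<.04)&(abs(W[:,:,1]-.255)<.04)&(W[:,:,2]>.09)&(W[:,:,2]<.2)
Q=W[m];i=np.argsort(Q[:,2])[:20];print(len(Q),Q[i])
s=robot.state();print(s["ee_pos"],s["contact_force"])
E
```

```text
214 [[0.5169 0.2508 0.152 ]
 [0.5229 0.2507 0.1523]
 [0.5191 0.2517 0.1526]
 [0.5136 0.2511 0.153 ]
 [0.5213 0.2524 0.1533]
 [0.5257 0.2508 0.1535]
 [0.5232 0.2535 0.1537]
 [0.5299 0.2524 0.1548]
 [0.5296 0.2626 0.1551]
 [0.5294 0.2561 0.1554]
 [0.5293 0.2497 0.1557]
 [0.5289 0.2534 0.1564]
 [0.5274 0.2518 0.1564]
 [0.5294 0.2625 0.1576]
 [0.5201 0.2467 0.1579]
 [0.5309 0.2574 0.158 ]
 [0.5266 0.2524 0.1583]
 [0.5289 0.2596 0.1587]
 [0.5154 0.2453 0.1589]
 [0.5259 0.2499 0.1591]]
[0.5205 0.2562 0.1721] [ 0.1615 -0.3932  0.323 ]
```

View pics/near.png

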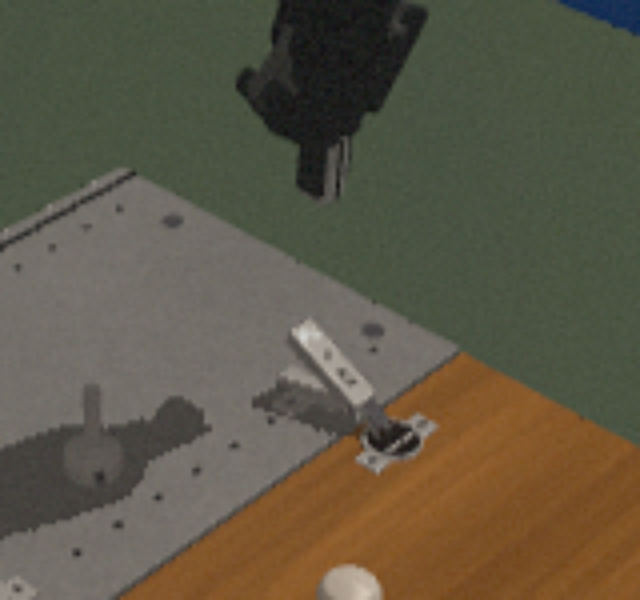

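The crop shows the closed fingers at about (320,190), above the raised arm at (305,330). The tip height of 0.152 m agrees with TCP minus 19 mm. I'll descend to just above first contact, then go slowly.

Emit:
{"method": "drive_tool", "body": {"rows": [[-0.003,-0.001,0.03,0,0,0,0],[0,0,0.03,0,0,0,0],[0,0,0.017,0,0,0,0],[0,0,0,0,0,0,0]]}}

```text
time_s: 2.15
ee_pos: [0.5221, 0.2546, 0.0931]
tool_rot: [0.035, -3.141, 0.001]
contact_force: [0.1, 0.7, 0.1]
finger_gap: 0.0
```

Emit:
{"method": "drive_tool", "body": {"rows": [[0,0,0.002,0,0,0,0],[0,0,0.002,0,0,0,0],[0,0,0.002,0,0,0,0],[0,0,0.002,0,0,0,0],[0,0,0.002,0,0,0,0],[0,0,0.002,0,0,0,0],[0,0,0.002,0,0,0,0],[0,0,0,0,0,0,0]]}}

```text
time_s: 3.15
ee_pos: [0.5211, 0.2545, 0.0791]
tool_rot: [0.036, -3.139, 0.001]
contact_force: [-3.0, 0.3, 3.5]
finger_gap: -0.0002
```

Emit:
{"method": "drive_tool", "body": {"rows": [[0,0,0.002,0,0,0,0],[0,0,0.002,0,0,0,0],[0,0,0.002,0,0,0,0],[0,0,0.002,0,0,0,0],[0,0,0.002,0,0,0,0],[0,0,0.002,0,0,0,0],[0,0,0.002,0,0,0,0],[0,0,0.002,0,0,0,0]]}}

```text
time_s: 4.15
ee_pos: [0.5221, 0.2544, 0.063]
tool_rot: [0.035, -3.141, 0.0]
contact_force: [-2.6, -0.3, 3.2]
finger_gap: 0.0
```

Emit:
{"method": "drive_tool", "body": {"rows": [[0,0,0.001,0,0,0,0],[0,0,0.001,0,0,0,0],[0,0,0.001,0,0,0,0],[0,0,0.001,0,0,0,0],[0,0,0.001,0,0,0,0]]}}

```text
time_s: 4.78
ee_pos: [0.5223, 0.2544, 0.0581]
tool_rot: [0.035, -3.141, 0.0]
contact_force: [-2.1, -0.9, 3.7]
finger_gap: 0.0001
```

Emit:
{"method": "drive_tool", "body": {"rows": [[0,0,0.001,0,0,0,0],[0,0,0.001,0,0,0,0],[0,0,0.0005,0,0,0,0],[0,0,0.0005,0,0,0,0]]}}

```text
time_s: 5.28
ee_pos: [0.5223, 0.2544, 0.0552]
tool_rot: [0.035, -3.141, 0.0]
contact_force: [-2.8, -0.5, 3.0]
finger_gap: -0.0
```

Emit:
{"method": "drive_tool", "body": {"rows": [[0,0,0.0005,0,0,0,0],[0,0,0.0005,0,0,0,0]]}}

```text
time_s: 5.52
ee_pos: [0.5223, 0.2544, 0.0542]
tool_rot: [0.035, -3.141, 0.0]
contact_force: [-1.5, -1.1, 3.6]
finger_gap: 0.0
```

Emit:
{"method": "drive_tool", "body": {"rows": [[0,0,0.0005,0,0,0,0]]}}

```text
time_s: 5.65
ee_pos: [0.5223, 0.2544, 0.0541]
tool_rot: [0.035, -3.141, 0.0]
contact_force: [-4.8, -0.7, 7.6]
finger_gap: -0.0002
```

The force jumped to 7.6 N at z = 0.0541 m, the expected home height, so the arm has reached its stop. I'll add a slight push, hold, and then go up.

Emit:
{"method": "drive_tool", "body": {"rows": [[0,0,0.0003,0,0,0,0],[0,0,0,0,0,0,0],[0,0,0,0,0,0,0],[0,0,0,0,0,0,0]]}}

```text
time_s: 6.15
ee_pos: [0.5223, 0.2544, 0.0541]
tool_rot: [0.035, -3.141, 0.0]
contact_force: [-4.9, -0.5, 7.7]
finger_gap: -0.0001
```

Emit:
{"method": "drive_tool", "body": {"rows": [[0,0,-0.003,0,0,0,0],[0,0,-0.01,0,0,0,0],[0,0,-0.04,0,0,0,0],[0,0,-0.05,0,0,0,0],[0,0,-0.05,0,0,0,0],[0,0,0,0,0,0,0],[0,0,0,0,0,0,0]]}}

```text
time_s: 7.02
ee_pos: [0.5226, 0.2543, 0.2067]
tool_rot: [-0.035, 3.141, 0.001]
contact_force: [-1.3, -0.0, -0.7]
finger_gap: 0.0002
```

```bash
python3 - <<'E'
from h import *
c=capture("scene");W=pts(c)
im=c["pixels"][90:290,110:370];cv2.imwrite("pics/after.png",cv2.resize(im[:,:,::-1],None,fx=3,fy=3))
p=np.array([.5674,.2545]); 
for nm,q in dict(L=(.5674,.2545),M=(.5734,-.0055),R=(.5795,-.264)).items():
  for d in (.055,.045,.03,.015):
    m=(abs(W[:,:,0]-q[0]+d)<.006)&(abs(W[:,:,1]-q[1]+.0233*d)<.007)&(W[:,:,2]<.12)
    print(nm,d,m.sum(),np.nanpercentile(W[:,:,2][m],[50,90]).round(4))
A=np.load("scene.npy");D=np.abs(W[:,:,2]-A[:,:,2]);n,l,s,ce=cv2.connectedComponentsWithStats(((D>.008)).astype(np.uint8))
print(s[1:][s[1:,4]>6])
st=robot.state();print(st["time_s"],st["ee_pos"],st["contact_force"])
E
```

```text
L 0.055 25 [0.0345 0.036 ]
L 0.045 27 [0.0339 0.0353]
L 0.03 30 [0.0336 0.0364]
L 0.015 37 [0.0322 0.0361]
M 0.055 35 [0.0342 0.0355]
M 0.045 33 [0.0339 0.036 ]
M 0.03 39 [0.0343 0.0358]
M 0.015 42 [0.034  0.0352]
R 0.055 40 [0.035  0.0362]
R 0.045 39 [0.0347 0.036 ]
R 0.03 42 [0.0346 0.036 ]
R 0.015 46 [0.0352 0.036 ]
[[  47    0   32   47  469]
 [ 104    0   17   38  357]
 [ 210    0    6    5   10]
 [ 300    0   51   88 2791]
 [ 206   11    3    7    8]
 [ 383   15    5    4    8]
 [ 100   21    5   11   21]
 [ 371   20    8    6   14]
 [ 360   23    6    5    8]
 [ 357   29    4    4    8]
 [ 421   49    2    6    7]
 [ 477   64    3    5    7]
 [ 309  130   25   21  218]]
7.075 [0.52187819 0.25399259 0.20552087] [-0.91722855 -0.07686355  0.41972629]
```

View pics/after.png

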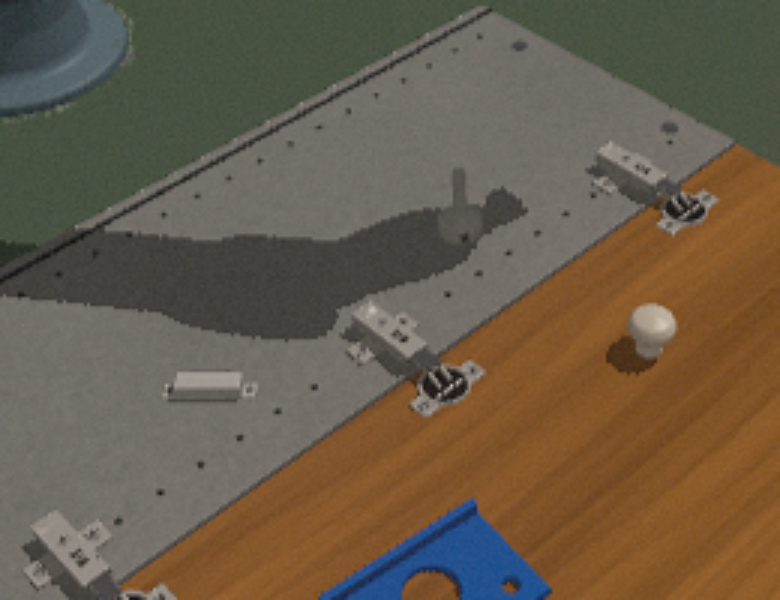

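The pressed hinge at (635,165) lies flat like the ones at (390,335) and (70,555). Its top is at 34 to 35 mm along its length, and nothing else moved in the depth difference. I'll hand in.

```bash
python3 -c "
from bench import robot
print(robot.hand_in())"
```

```text
the job is handed in; nothing more can be done
None
```

The raised hinge was the one at the +y end, near (0.567, 0.254). I pressed its arm down with the closed fingertips until it met its stop, held it there for about 0.4 s, then lifted the hand about 150 mm clear and handed the job in.

- **Force:** readings were 3–4 N while the arm turned and about 9 N in total at the stop, well under the 40 N limit. The stop came at TCP height 0.0541 m, matching the expected 0.054 m.
- **Height of the arm:** afterwards its top measured 34–35 mm above the bench at the rear, the same as the two clipped hinges. Near the joint the median read 32 mm against 34–35 mm on the others. I put that down to edge pixels, as the 90th percentile there is 36 mm on all three.
- **Other parts:** comparing depth before and after (8 mm threshold) showed no change on the panels except at the pressed hinge. The catch, knob, bit and template look unmoved, but I did not measure their positions to the 5 mm limit.
- **Hand clear:** the last force reading was about 1 N, which is in line with sensor noise.

The job was handed in at about 7 s of the 32 s allowed, and the hand-in gave no verdict.

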